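# Park the straight handpiece in the free cradle

## Task

Pick up the thick straight handpiece lying on the table and lay it in the empty wide V-forked cradle, centred on it, with its nose pointing the same way as the handpiece already parked in the other V-forked cradle (away from the robot). Lower it until it has settled into both forks before you let go, do not drop it in, and leave the parked handpiece where it is.

Things in the scene. Friction and masses are not known exactly. Their poses are not given: they have to be found in the camera images.
- handpiece: Handpiece to park: round steel tool lying on the table, 158 mm long, about 0.16 kg. Plain body 20 mm in diameter, x -54 to +54 mm; eight-sided collar, 20 mm over flats, to x -64 (stops rolling); stub 14 mm thick to x -72; cone, then 6 mm nose to x +86. Origin: on the axis, mid plain body, near the balance point, 10 mm over the table at first. x: along the tool to the nose; y, z turn as it rolls.
- handpiece_nose (a point): Tip of its nose, on its axis, 86 mm from its origin. Not to be used: a thin mouth mirror (7 mm handle) lying parallel to the handpiece, 75 mm to its right looking along the nose, and further right a shorter handpiece with a bent neck.
- cradle: Empty wide cradle, white plastic, fixed. Base 90 x 60 x 6 mm (x, y, z); V forks at x -32 and +32, each 10 mm thick along x, 54 mm free between them. 90-degree Vs, 37 mm wide at the mouth, 45 mm overall; notch bottom 34 mm, rims 52 mm above the table. Origin: underside centre, on the table. x: along the groove, nose end, away from the robot; z up. Settled handpiece: axis at y 0, 48 mm up.
- parked_handpiece: Identical handpiece lying loose in a second, identical V-forked cradle, nose roughly away from the robot; origin and axes alike, axis 48 mm above the table. Leave it alone. The cradles stand in a row, order varies, about 135 mm apart; the third has upright prongs with a slot only 8 mm wide, for thin instruments: empty, but not to be used.
Mind the look-alikes: they are no part of the job. What is shaped like the handpiece but orange or yellow is not meant.

How it is judged:
By the outcome, as a careful person would: the job done as asked, in the order asked, and still so for the second after the job is handed in, with the robot touching nothing.
It also fails if it takes over 42 s, if anything falls off the work surface, if the arm or the gripper's body presses on something with over 40 N, if the wrist force passes 120 N, or if a joint passes its speed limit or range.

## Robot

A 6-joint arm with a two-finger parallel gripper is mounted at the origin on the work surface. World frame = base frame: x ahead of the robot, y to its left, z up, the work surface at z = 0. Lengths are in m, angles in rad, forces in N, time in s.
With the tool pointing down it reaches from about 0.35 to 0.925 m from the base axis. Payload 6.4 kg.
Tool frame: the origin (TCP) lies midway between the tips of the shut fingers; the grasp point (between the pads) lies 19 mm behind it; z points along the fingers, y is the line along which they close (so a half turn about z gives the same grasp; the last joint's range is limited). The gripper opens to 94 mm and grips with 3 to 60 N. Pads are 16 mm wide; open, the fingers measure 119 mm over their backs; the gripper's body (75 mm by 177 mm) begins 78 mm behind the grasp point.
Start: joints at [1.118, 0.245, 1.558, -0, 1.339, -0.174], TCP at [0.179, 0.625, 0.205] pointing down, gripper open.
Joint ranges: [-3.13, 3.13], [-1.02, 2.26], [0.13, 2.54], [-0.95, 4.09], [0.21, 2.88], [-2.74, 2.74]. Speed limits (rad/s): [2.57, 2.57, 3.14, 3.14, 3.14, 3.14].

## Interface

Orientations are given as a unit quaternion [x, y, z, w].
In Python, from plant import robot gives the robot as it stands.
- The arm moves only by the tool drive_tool, never from a script. Its argument "steps" is a list of rows, each a list of 4 numbers: the shift along the tool's x, y, z in m, then the turn about the tool's z in degrees. In form: [[dx, dy, dz, turn], ...]. A call has 1 to 5 rows; each row shifts and turns the commanded pose from where the row before left it, along the tool's axes as they then stand; what a row does not reach is not made up. A row lasts 1/12 s, in which the tool goes at most 41.7 mm and 7.16 degrees, less where a joint would pass 70% of its speed; a pose out of reach is approached as far as the arm can. A call is refused whole if a number of a shift passes 0.0417 or a number of a turn 7.16, either way. A call with a gripper value outside its range is refused whole. "fingers" is the closure, from 0 (fully open) to 1 (shut), set as the call begins (left out, the last holds). The fingers move at their own pace and stop on an object; "squeeze" is the grip in N (left out, the last holds). Time passes only in rows, so rows that do not move let the fingers close. It gives the time, the measured TCP pose, the force, the opening and the grip force at its end, in the units of the state.
- robot.get_obs(): the state, without advancing time (a new reading comes with each control period).
- robot.read_camera(name): name is "scene" or "top"; returns a dict with "image" (420x560x3 uint8, red, green, blue), "range_z" (420x560 float32, m along the optical axis (not along the pixel's ray), 0 where there is no reading), "fx", "fy", "cx", "cy" (pixels), "R" (3x3) and "t" (3): a world point X has camera coordinates R X + t. Camera axes: x right, y down, z forward; pixel columns grow to the right and rows downward; lengths in m; the calibration is good to about 2 mm. A picture is of the moment at which its call begins.
- robot.finish_job(): hands the job in; it is judged then, once.
The state is a dict: "clock": time; "q": joint angles; "dq": joint speeds; "effort": joint torques, N m; "ee_pos": TCP position; "tool_rot": TCP orientation; "ft_force": force on the tool from outside, world axes, zero at the start; "moment": the same for the moment, N m; "opening": finger opening in m; "grip_force": force on a finger pad.
Only numpy, scipy, OpenCV 4.12 (cv2) and the standard library are available. Lean on these libraries where they do the work, as an engineer would, in place of code of your own. Each camera call takes 0.05 s, during which the arm holds its last target. There are 200 camera calls.

## Working session

There is one attempt and no reset: what is moved stays moved. The work goes in short steps, Python scripts to look and compute and a tool call to move; the robot and the scene stay as the last step left them, time stands still between calls to the robot, and variables do not carry over. Pictures are saved under pics/ and viewed, at most 10 in all, crops included, and the job is handed in when it is done.

Besides the shell and the picture viewer there is one more tool, called after ">>>" as a command line: name --pt "numbers of a row" for each row, then --argument value for the rest. drive_tool: Moves the arm, as the interface text tells. Its arguments: {"type":"object","properties":{"steps":{"type":"array"},"fingers":{"type":"number"},"squeeze":{"type":"number"}},"required":["steps"]}

```bash
mkdir -p pics; cat > h.py <<'E'
import numpy as np,cv2,pickle
from plant import robot
def shot(n):
    c=robot.read_camera(n); pickle.dump(c,open(n+'.pkl','wb')); return c
def ray(c,u,v,z):
    d=c['R'].T@np.array([(u-c['cx'])/c['fx'],(v-c['cy'])/c['fy'],1]); o=-c['R'].T@c['t']
    return o+d*(z-o[2])/d[2]
def pts(c):
    v,u=np.mgrid[:420,:560]; Z=c['range_z']
    P=np.stack([(u-c['cx'])/c['fx']*Z,(v-c['cy'])/c['fy']*Z,Z],-1)
    return (P-c['t'])@c['R']
E
python3 - <<'E'
from h import *
for n in('top','scene'):
    c=shot(n); cv2.imwrite(f'pics/{n}1.png',c['image'][...,::-1]); print(n,c['fx'],-c['R'].T@c['t'],c['R'].round(2).tolist())
o=robot.get_obs();print(o)
E
```

```text
top 407.4053345467117 [ 0.37050039 -0.10836025  1.14073093] [[0.01, -1.0, -0.02], [-1.0, -0.01, -0.06], [0.05, 0.02, -1.0]]
scene 483.5127961972988 [0.83498805 0.30356699 1.01728409] [[-0.71, 0.7, 0.01], [0.61, 0.62, -0.49], [-0.35, -0.34, -0.87]]
{'clock': 0.1, 'q': array([ 1.11792372e+00,  2.45719151e-01,  1.55889214e+00,  2.51019587e-06,
        1.33871119e+00, -1.74119246e-01]), 'dq': array([ 9.47486729e-04, -1.00404507e-03, -7.43006340e-04, -1.13105509e-05,
        1.50518685e-03,  1.31982361e-04]), 'effort': array([-5.44856230e-04, -4.16915631e+01, -3.15526772e+01,  6.86722691e-02,
        3.09835654e-02, -4.43998374e-05]), 'ee_pos': array([0.17861542, 0.62440944, 0.20447159]), 'tool_rot': array([ 1.38926104e-01,  9.90302373e-01, -8.22379354e-04, -2.67888041e-04]), 'ft_force': array([0.14244562, 0.07223775, 0.50977566]), 'moment': array([ 0.06319111, -0.05210815, -0.03489193]), 'grip_force': 0.0, 'opening': 0.09427945232263552}
```

View pics/top1.png

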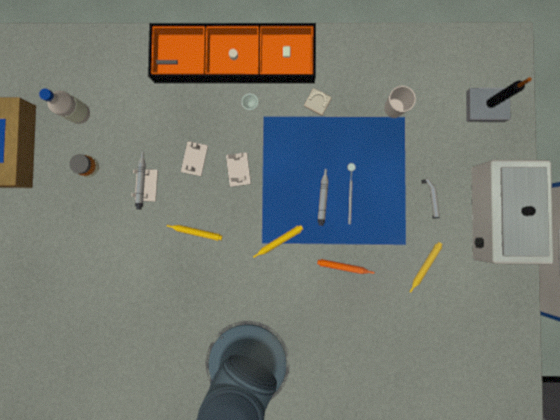

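View pics/scene1.png

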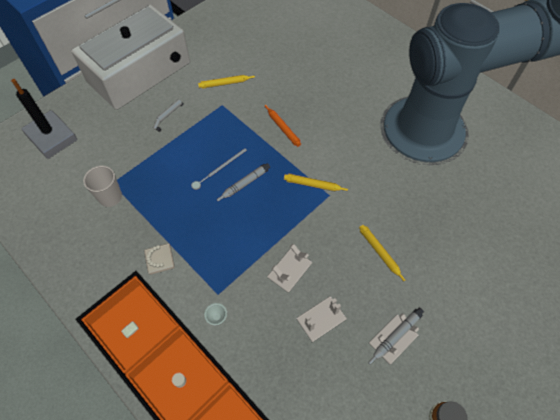

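Top view: a steel handpiece lies on the blue mat at (323,197), nose up near (325,170), with the mirror at (351,195) and the bent-neck piece at (430,198). The parked handpiece is at (140,180), and the two empty cradles are at (194,158) and (238,169). In the scene view those cradles are at (322,318) and (290,268). The next crop should show which one is wide.

```bash
python3 - <<'E'
from h import *
t=pickle.load(open('top.pkl','rb'));s=pickle.load(open('scene.pkl','rb'))
f=lambda im:cv2.resize(im,(400,300),interpolation=cv2.INTER_CUBIC)
a=f(t['image'][130:211,165:273]);b=f(s['image'][240:345,260:400]);c=f(t['image'][150:240,290:410]);d=f(s['image'][295:370,360:460])
cv2.imwrite('pics/crop1.png',np.vstack([np.hstack([a,b]),np.hstack([c,d])])[...,::-1])
for c,boxes in((t,[(178,140,210,178),(222,150,254,190),(130,150,162,212),(312,165,334,228)]),(s,[(296,295,350,342),(266,243,314,292)])):
    P=pts(c)
    for b in boxes:
        Q=P[b[1]:b[3],b[0]:b[2]]; I=c['image'][b[1]:b[3],b[0]:b[2]].astype(int)
        h=Q[...,2]; print(b,np.percentile(h,[1,50,90,99]).round(4))
        for m,l in(((h>.035)&(h<.07),'hi'),((h>.02)&(h<.035),'mid')):
            if m.sum()>2: print(l,m.sum(),Q[m].min(0).round(4),Q[m].max(0).round(4))
E
```

```text
(178, 140, 210, 178) [-0.0051  0.0026  0.0096  0.0539]
hi 71 [0.5289 0.1417 0.0353] [0.6031 0.1738 0.0556]
mid 22 [0.529  0.142  0.0213] [0.6012 0.168  0.0347]
(222, 150, 254, 190) [-0.0052  0.0026  0.0351  0.0522]
hi 124 [0.4973 0.0083 0.0351] [0.5744 0.0607 0.055 ]
mid 14 [0.4997 0.0216 0.0243] [0.5722 0.0422 0.0346]
(130, 150, 162, 212) [-0.0055  0.0016  0.0547  0.0593]
hi 471 [0.4195 0.2693 0.0368] [0.5756 0.3171 0.0622]
(312, 165, 334, 228) [-0.0043  0.0006  0.0178  0.0224]
mid 44 [ 0.3897 -0.2126  0.02  ] [ 0.5    -0.1936  0.0241]
(296, 295, 350, 342) [-0.0047  0.002   0.0086  0.0531]
hi 126 [0.5306 0.1407 0.0352] [0.6071 0.1743 0.0562]
mid 51 [0.5315 0.1402 0.0207] [0.6065 0.1743 0.035 ]
(266, 243, 314, 292) [-0.0046  0.0019  0.0281  0.0508]
hi 198 [0.4992 0.0049 0.035 ] [0.5779 0.0585 0.0551]
mid 47 [0.5027 0.0174 0.0203] [0.5762 0.0456 0.0349]
```

View pics/crop1.png

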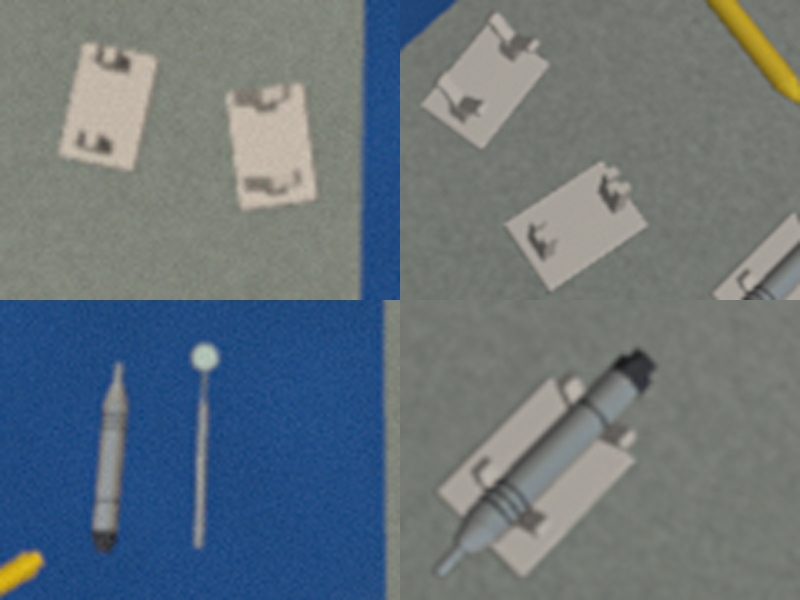

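The crops show the candidates. The cradle at top (238,169) has forks spanning about 45–50 mm with open Vs, so it is the wide one. The one at (194,158) has narrow twin prongs about 25 mm across, so it is the thin-slot cradle. The handpiece on the mat at top (323,197) is the thick straight grey one with a dark collar at its lower end and its nose away from the robot. Next I measure both.

```bash
cat > m.py <<'E'
from h import *
def base(c,seed):
    I=c['image'].astype(int); hsv=cv2.cvtColor(c['image'],cv2.COLOR_RGB2HSV)
    m=((I[...,0]-I[...,2]>5)&(I.min(-1)>125)).astype(np.uint8)
    m=cv2.morphologyEx(m,cv2.MORPH_CLOSE,np.ones((3,3)))
    n,l,st,ce=cv2.connectedComponentsWithStats(m); 
    k=min(range(1,n),key=lambda i:np.hypot(*(ce[i]-seed))+(1e3 if st[i,4]<200 else 0))
    h=cv2.findContours((l==k).astype(np.uint8),cv2.RETR_EXTERNAL,cv2.CHAIN_APPROX_NONE)[0]; h=max(h,key=len)[:,0]
    W=np.array([ray(c,u,v,.006)[:2] for u,v in h],np.float32)
    return cv2.minAreaRect(W*1000)
def tool(c,box,z):
    x0,y0,x1,y1=box; I=c['image'][y0:y1,x0:x1].astype(int)
    m=(I[...,2]-I[...,0]<40).astype(np.uint8)
    n,l,st,ce=cv2.connectedComponentsWithStats(m); k=1+st[1:,4].argmax()
    v,u=np.nonzero(l==k)
    W=np.array([ray(c,a+x0,b+y0,z)[:2] for a,b in zip(u,v)])
    vx,vy,px,py=cv2.fitLine(W.astype(np.float32),cv2.DIST_HUBER,0,.001,.001).ravel()
    if vx<0: vx,vy=-vx,-vy
    d=np.array([vx,vy]); s=(W-[px,py])@d; w=(W-[px,py])@[-vy,vx]
    return len(u),np.degrees(np.arctan2(vy,vx)),np.array([px,py])+d*s.min(),np.array([px,py])+d*s.max(),np.ptp(s),np.array([px,py])+d*(s.min()+.072*np.ptp(s)/.158),np.ptp(w[abs(s)<.03])
E
python3 - <<'E'
from m import *
t=pickle.load(open('top.pkl','rb'));s=pickle.load(open('scene.pkl','rb'))
print(base(t,(238,169)),base(s,(290,268)),base(t,(194,158)),base(s,(322,318)))
print(tool(t,(305,160,340,232),.01));print(tool(s,(212,158,275,206),.01))
E
```

```text
((540.0841674804688, 34.49607849121094), (102.58000946044922, 64.19100189208984), 7.852840423583984) ((532.4135131835938, 32.45488357543945), (99.54407501220703, 61.24806594848633), 8.111477851867676) ((563.988525390625, 168.391357421875), (79.66759490966797, 101.53611755371094), 79.81547546386719) ((564.2996826171875, 159.30459594726562), (60.28358840942383, 95.83950805664062), 78.3288345336914)
(369, np.float32(-4.564562), array([ 0.3819329 , -0.19871869]), array([ 0.53780871, -0.21116313]), np.float64(0.156371769196697), array([ 0.45296492, -0.20438957]), np.float64(0.020240080003015457))
(469, np.float32(-4.4384465), array([ 0.37946734, -0.19959321]), array([ 0.5384836 , -0.21193618]), np.float64(0.1594945703147779), array([ 0.45193044, -0.20521785]), np.float64(0.023254789301791538))
```

```bash
cat >> m.py <<'E'
def base2(c,box):
    # base plate pixels (white, low) and fork-top pixels (high), from colour and depth
    x0,y0,x1,y1=box; I=c['image'].astype(int); P=pts(c)
    m=((I[...,0]-I[...,2]>5)&(I.min(-1)>115)); M=np.zeros_like(m); M[y0:y1,x0:x1]=m[y0:y1,x0:x1]
    hi=cv2.dilate(((P[...,2]>.016)).astype(np.uint8),np.ones((3,3)))>0
    lo=(M&~hi).astype(np.uint8); lo=cv2.morphologyEx(lo,cv2.MORPH_OPEN,np.ones((2,2)))
    v,u=np.nonzero(lo); W=np.array([ray(c,a,b,.006)[:2] for a,b in zip(u,v)],np.float32)*1000
    r=cv2.minAreaRect(W)
    F=np.zeros_like(M);F[y0:y1,x0:x1]=True
    Q=P[F&(P[...,2]>.042)&(P[...,2]<.06)]*1000
    return r,len(Q),cv2.minAreaRect(Q[:,:2].astype(np.float32))
E
python3 - <<'E'
from m import *
t=pickle.load(open('top.pkl','rb'));s=pickle.load(open('scene.pkl','rb'))
print(base2(t,(222,146,256,192)));print(base2(s,(262,240,316,295)))
f=lambda c,b:cv2.resize(c['image'][b[1]:b[3],b[0]:b[2]],None,fx=10,fy=10,interpolation=cv2.INTER_NEAREST)
a=f(t,(220,146,258,196)); b=f(s,(264,240,316,294))[:500,:420]
b=f(s,(264,242,306,292));cv2.imwrite('pics/crop2.png',np.hstack([a,b])[...,::-1])
E
```

```text
(((535.6005249023438, 28.909282684326172), (127.37388610839844, 93.20974731445312), 0.7140597105026245), 80, ((535.5338745117188, 34.034523010253906), (72.77561950683594, 43.834686279296875), 8.3201265335083))
(((538.085693359375, 36.81780242919922), (90.0391616821289, 61.0167350769043), 7.793145656585693), 133, ((538.2185668945312, 32.57829666137695), (74.73271942138672, 45.4915771484375), 8.212327003479004))
```

View pics/crop2.png

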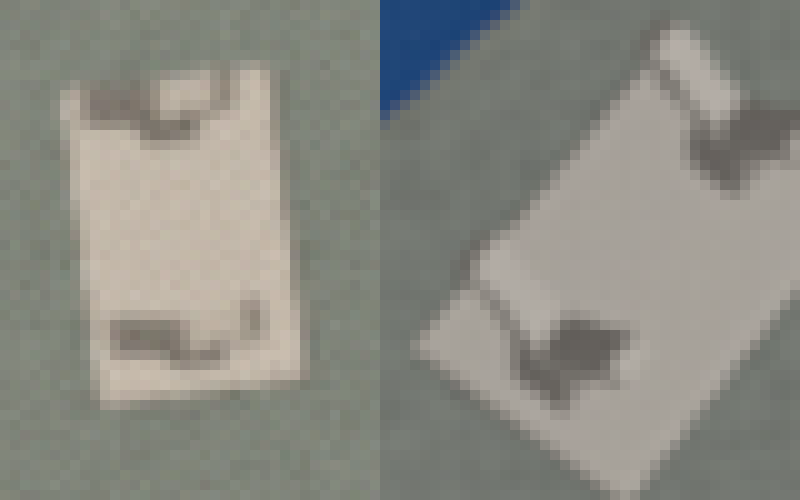

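The top crop shows the base corners at full-image pixels of about (225.8,154.0), (246.3,151.7), (250.2,183.3) and (239.7→229.7,186.5). The wide V-forks are visible at both ends, the same in the scene crop. I check the corners against 90 x 60 mm.

```bash
python3 - <<'E'
from m import *
t=pickle.load(open('top.pkl','rb'))
C=np.array([ray(t,a/10+219.5,b/10+145.5,.006)[:2] for a,b in[(61,85),(268,63),(307,379),(101,410)]])
print(C.round(4),C.mean(0),np.linalg.norm(C-np.roll(C,-1,0),axis=1))
for i,j in((3,0),(2,1)):
    d=C[j]-C[i];print(np.degrees(np.arctan2(d[1],d[0])))
from scipy.spatial.transform import Rotation as R
o=robot.get_obs();print(R.from_quat(o['tool_rot']).as_matrix().round(3))
# bias check: handpiece depth in both views
s=pickle.load(open('scene.pkl','rb'))
E
```

```text
[[ 0.5791  0.0687]
 [ 0.5856  0.0103]
 [ 0.4963 -0.0019]
 [ 0.4872  0.0559]] [0.53703221 0.03322646] [0.05874052 0.09014227 0.05849493 0.09277892]
7.919284654911587
7.769751757631536
[[-0.961  0.275 -0.001]
 [ 0.275  0.961 -0.002]
 [ 0.    -0.002 -1.   ]]
```

>>> drive_tool --pt "0 0 0 -5.75" --pt "0 0 0 -5.75" --pt "-0.03 -0.028 0 0" --pt "-0.03 -0.028 0 0" --pt "-0.03 -0.028 0 0" --fingers 0.3 --squeeze 20

```text
clock: 0.52
ee_pos: [0.2622, 0.5329, 0.2047]
tool_rot: [0.038, 0.999, -0.0, -0.0]
ft_force: [0.8, 0.3, 1.0]
opening: 0.0667
grip_force: 0.0
```

>>> drive_tool --pt "-0.025 -0.033 0 0" --pt "-0.025 -0.033 0 0" --pt "-0.025 -0.033 0 0" --pt "-0.025 -0.033 0 0" --pt "-0.025 -0.033 0 0"

```text
clock: 0.93
ee_pos: [0.3742, 0.358, 0.2051]
tool_rot: [0.039, 0.999, -0.0, -0.0]
ft_force: [0.5, 0.4, 0.1]
opening: 0.0655
grip_force: 0.0
```

>>> drive_tool --pt "-0.015 -0.038 0 0" --pt "-0.015 -0.038 0 0" --pt "-0.015 -0.038 0 0" --pt "-0.015 -0.038 0 0" --pt "-0.015 -0.038 0 0"

```text
clock: 1.35
ee_pos: [0.4336, 0.1627, 0.2052]
tool_rot: [0.039, 0.999, 0.0, -0.0]
ft_force: [-0.3, 0.9, -1.1]
opening: 0.0656
grip_force: 0.0
```

>>> drive_tool --pt "-0.006 -0.04 0 0" --pt "-0.006 -0.04 0 0" --pt "-0.006 -0.04 0 0" --pt "-0.006 -0.04 0 0" --pt "-0.006 -0.04 0 0"

```text
clock: 1.77
ee_pos: [0.4475, -0.039, 0.2053]
tool_rot: [0.039, 0.999, 0.0, 0.0]
ft_force: [0.9, 0.3, -1.1]
opening: 0.0658
grip_force: 0.0
```

>>> drive_tool --pt "-0.004 -0.04 0.02 0" --pt "-0.004 -0.04 0.02 0" --pt "-0.004 -0.04 0.02 0" --pt "-0.004 -0.03 0.02 0" --pt "0 0 0 0"

```text
clock: 2.18
ee_pos: [0.4497, -0.1821, 0.1258]
tool_rot: [0.042, 0.999, 0.001, -0.003]
ft_force: [0.1, 0.3, -0.6]
opening: 0.0657
grip_force: 0.0
```

>>> drive_tool --pt "0 0 0 0" --pt "0 0 0 0"

```text
clock: 2.35
ee_pos: [0.4521, -0.1788, 0.1298]
tool_rot: [0.039, 0.999, 0.0, -0.0]
ft_force: [-0.2, 0.1, 0.5]
opening: 0.0659
grip_force: 0.0
```

>>> drive_tool --pt "-0.0024 -0.026 0 0" --pt "0 0 0.03 0" --pt "0 0 0.03 0" --pt "0 0 0.025 0" --pt "0 0 0 0"

```text
clock: 2.77
ee_pos: [0.4499, -0.2019, 0.0411]
tool_rot: [0.038, 0.999, 0.002, -0.003]
ft_force: [-1.1, 1.6, -0.7]
opening: 0.0659
grip_force: 0.0
```

>>> drive_tool --pt "0 0 0.012 0" --pt "0 0 0.012 0" --pt "0 0 0.01 0" --pt "0 0 0 0" --pt "0 0 0 0"

```text
clock: 3.18
ee_pos: [0.453, -0.205, 0.0117]
tool_rot: [0.039, 0.999, -0.0, 0.0]
ft_force: [-1.6, 1.2, 0.0]
opening: 0.0665
grip_force: 0.0
```

>>> drive_tool --pt "0 0 0.0075 0" --pt "0 0 0 0" --pt "0 0 0 0" --pt "0 0 0 0"

```text
clock: 3.52
ee_pos: [0.4527, -0.2055, 0.0036]
tool_rot: [0.039, 0.999, -0.0, 0.0]
ft_force: [0.4, -0.5, -0.5]
opening: 0.066
grip_force: 0.0
```

>>> drive_tool --pt "0 0 0 0" --pt "0 0 0 0" --pt "0 0 0 0" --pt "0 0 0 0" --pt "0 0 0 0" --fingers 1 --squeeze 25

```text
clock: 3.93
ee_pos: [0.4525, -0.2054, 0.0033]
tool_rot: [0.039, 0.999, -0.0, 0.0]
ft_force: [0.4, -0.4, -0.4]
opening: 0.0359
grip_force: 0.0
```

>>> drive_tool --pt "0 0 0 0" --pt "0 0 0 0" --pt "0 0 0 0" --pt "0 0 0 0"

```text
clock: 4.27
ee_pos: [0.4525, -0.2053, 0.0033]
tool_rot: [0.039, 0.999, 0.0, -0.0]
ft_force: [0.1, -0.5, -0.7]
opening: 0.0191
grip_force: 25.0
```

>>> drive_tool --pt "0 0 -0.015 0" --pt "0 0 -0.03 0" --pt "0 0 -0.035 0" --pt "0 0 -0.03 0" --pt "0 0 -0.01 0"

```text
clock: 4.68
ee_pos: [0.4547, -0.2069, 0.1278]
tool_rot: [0.039, 0.999, -0.002, 0.003]
ft_force: [0.4, -0.2, -1.3]
opening: 0.0192
grip_force: 25.0
```

>>> drive_tool --pt "-0.0094 0.025 0 0" --pt "-0.0094 0.035 0 0" --pt "-0.0094 0.035 0 0" --pt "-0.0094 0.035 0 0" --pt "-0.0094 0.035 0 0"

```text
clock: 5.1
ee_pos: [0.5117, -0.0427, 0.1218]
tool_rot: [0.039, 0.999, 0.0, -0.001]
ft_force: [0.6, -0.3, -1.5]
opening: 0.0193
grip_force: 25.0
```

>>> drive_tool --pt "-0.0094 0.035 0 0" --pt "-0.0094 0.03 0 0" --pt "0 0.014 0 0" --pt "0 0 0 -6.25" --pt "0 0 0 -6.25"

```text
clock: 5.52
ee_pos: [0.5362, 0.0342, 0.1214]
tool_rot: [-0.074, 0.997, 0.0, -0.001]
ft_force: [-0.2, 0.3, -1.6]
opening: 0.0193
grip_force: 25.0
```

>>> drive_tool --pt "0 0 0 0" --pt "0 0 0 0" --pt "0 0 0 0"

```text
clock: 5.77
ee_pos: [0.5367, 0.0327, 0.1224]
tool_rot: [-0.069, 0.998, 0.0, -0.001]
ft_force: [0.2, 0.2, -0.6]
opening: 0.0193
grip_force: 25.0
```

```bash
python3 - <<'E'
from h import *
t=shot('top');s=shot('scene')
f=lambda c,b:cv2.resize(c['image'][b[1]:b[3],b[0]:b[2]],(400,500),interpolation=cv2.INTER_CUBIC)
cv2.imwrite('pics/hold.png',np.hstack([f(t,(190,120,286,240)),f(s,(230,170,350,320))])[...,::-1])
E
```

```text
(no output)
```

View pics/hold.png

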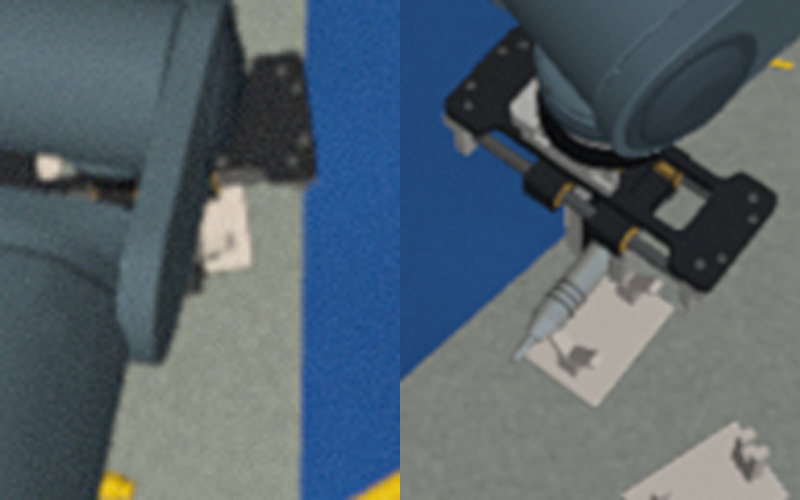

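The scene crop shows the handpiece gripped mid-body above the wide cradle, nose away from the robot. The tip is at about crop (518,357), which is scene pixel (265.4,277.1). I check that against the tip position expected from the grasp, (0.622,0.0445,0.129).

```bash
python3 - <<'E'
from h import *
s=pickle.load(open('scene.pkl','rb'))
print(ray(s,265.2,276.8,.129))
X=s['R']@np.array([.6219,.0445,.129])+s['t'];print(X[0]/X[2]*s['fx']+s['cx'],X[1]/X[2]*s['fy']+s['cy'])
P=pts(s)
# side edges of the body ahead of the fingers: depth points at height of tool
Q=P[235:285,255:300].reshape(-1,3); Q=Q[(Q[:,2]>.11)&(Q[:,2]<.15)&(Q[:,0]>.56)]
print(len(Q)); 
for a in(.56,.57,.58,.59,.6,.61):
    q=Q[(Q[:,0]>a)&(Q[:,0]<a+.01)]; 
    if len(q): print(a,q[:,1].min().round(4),q[:,1].max().round(4),q[:,2].max().round(4))
o=robot.get_obs();print(o['ee_pos'],o['clock'])
E
```

```text
[0.61891472 0.04451686 0.129     ]
264.07698922368735 277.81408352044565
247
0.56 0.0271 0.0453 0.1418
0.57 0.027 0.0472 0.1415
0.58 0.0297 0.0479 0.1406
0.59 0.0303 0.0482 0.1426
0.6 0.0348 0.0465 0.136
0.61 0.0406 0.0454 0.1336
[0.53689206 0.03254862 0.12289054] 5.8667
```

>>> drive_tool --pt "-0.0013 0.0006 0.01 0" --pt "0 0 0.02 0" --pt "0 0 0.02 0" --pt "0 0 0.01 0" --pt "0 0 0 0"

```text
clock: 6.28
ee_pos: [0.5359, 0.0338, 0.0601]
tool_rot: [-0.07, 0.998, 0.001, -0.003]
ft_force: [0.0, -0.3, -2.5]
opening: 0.0196
grip_force: 25.0
```

>>> drive_tool --pt "0 0 0.004 0" --pt "0 0 0.004 0" --pt "0 0 0 0" --pt "0 0 0 0"

```text
clock: 6.62
ee_pos: [0.5388, 0.0335, 0.0558]
tool_rot: [-0.07, 0.998, -0.0, 0.001]
ft_force: [0.9, -0.2, -0.3]
opening: 0.0194
grip_force: 25.0
```

>>> drive_tool --pt "0 0 0.004 0" --pt "0 0 0.004 0" --pt "0 0 0 0" --pt "0 0 0 0"

```text
clock: 6.95
ee_pos: [0.5381, 0.0336, 0.047]
tool_rot: [-0.07, 0.998, 0.0, -0.0]
ft_force: [-0.3, -1.0, -1.9]
opening: 0.0191
grip_force: 25.0
```

>>> drive_tool --pt "0 0 0.002 0" --pt "0 0 0.001 0" --pt "0 0 0 0" --pt "0 0 0 0"

```text
clock: 7.28
ee_pos: [0.5383, 0.0336, 0.0442]
tool_rot: [-0.07, 0.998, 0.0, -0.0]
ft_force: [-0.4, 0.5, -1.7]
opening: 0.0194
grip_force: 25.0
```

>>> drive_tool --pt "0 0 0.0015 0" --pt "0 0 0 0" --pt "0 0 0 0"

```text
clock: 7.53
ee_pos: [0.5383, 0.0336, 0.0427]
tool_rot: [-0.07, 0.998, 0.0, -0.0]
ft_force: [-0.4, -0.1, -1.0]
opening: 0.0194
grip_force: 25.0
```

>>> drive_tool --pt "0 0 0.001 0" --pt "0 0 0 0" --pt "0 0 0 0"

```text
clock: 7.78
ee_pos: [0.5383, 0.0336, 0.0417]
tool_rot: [-0.07, 0.998, -0.0, -0.0]
ft_force: [0.2, 0.0, -0.9]
opening: 0.0194
grip_force: 25.0
```

>>> drive_tool --pt "0 0 0.001 0" --pt "0 0 0 0" --pt "0 0 0 0"

```text
clock: 8.03
ee_pos: [0.5386, 0.0334, 0.0413]
tool_rot: [-0.07, 0.998, -0.0, 0.0]
ft_force: [-2.5, -0.5, 3.3]
opening: 0.019
grip_force: 25.0
```

>>> drive_tool --pt "0 0 0.0005 0" --pt "0 0 0 0" --pt "0 0 0 0"

```text
clock: 8.28
ee_pos: [0.5386, 0.0334, 0.0412]
tool_rot: [-0.07, 0.998, -0.0, 0.0]
ft_force: [-3.6, -1.3, 7.0]
opening: 0.0194
grip_force: 25.0
```

Contact came at z 0.0413, exactly the settled height. I relax the grip so the tool seats in both forks before I open.

>>> drive_tool --pt "0 0 0.0003 0" --pt "0 0 0 0" --pt "0 0 0 0" --pt "0 0 0 0" --squeeze 5

```text
clock: 8.62
ee_pos: [0.539, 0.0334, 0.0409]
tool_rot: [-0.07, 0.998, -0.0, 0.001]
ft_force: [-2.4, 0.9, 5.9]
opening: 0.0197
grip_force: 5.0
```

```bash
python3 - <<'E'
from h import *
s=shot('scene');o=robot.get_obs();print(o['ft_force'],o['moment'],o['ee_pos'])
b=(240,215,320,305);cv2.imwrite('pics/seat.png',cv2.resize(s['image'][b[1]:b[3],b[0]:b[2]],(533,600),interpolation=cv2.INTER_CUBIC)[...,::-1])
E
```

```text
[-1.91491387 -0.58167637  5.80930179] [-0.02351523  0.42718006 -0.00144098] [0.53900957 0.03347261 0.0409587 ]
```

View pics/seat.png

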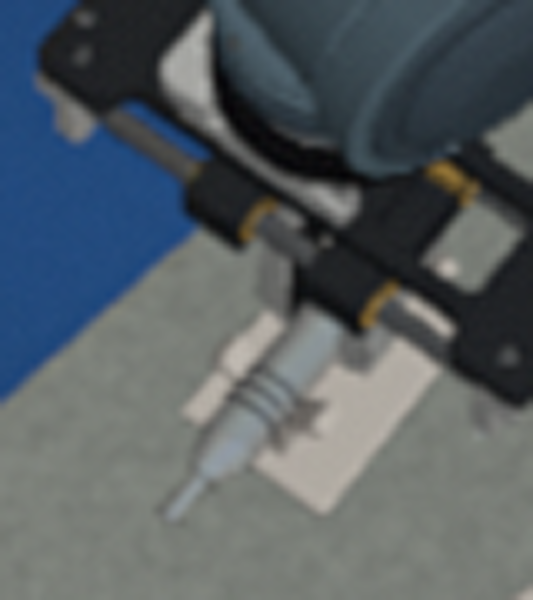

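The crop shows the body in the front V (near crop 265,400), with the nose tip at about crop (170,520), scene pixel (265.5,293). I check the centring before letting go.

```bash
python3 - <<'E'
from m import *
s=pickle.load(open('scene.pkl','rb'))
n=ray(s,265.2,292.6,.048);print(n,n[:2]-.086*np.array([np.cos(np.radians(8)),np.sin(np.radians(8))]))
E
```

```text
[0.62315915 0.0461059  0.048     ] [0.5379961  0.03413702]
```

>>> drive_tool --pt "0 0 0 0" --pt "0 0 0 0" --pt "0 0 0 0" --pt "0 0 0 0" --fingers 0.72

```text
clock: 9.0
ee_pos: [0.5382, 0.0336, 0.0397]
tool_rot: [-0.07, 0.998, 0.0, -0.0]
ft_force: [-0.9, -0.7, -0.4]
opening: 0.0265
grip_force: 0.0
```

>>> drive_tool --pt "0 0 0 0" --pt "0 0 0 0" --pt "0 0 0 0" --pt "0 0 0 0" --pt "0 0 0 0" --fingers 0.5

```text
clock: 9.42
ee_pos: [0.5383, 0.0336, 0.04]
tool_rot: [-0.07, 0.998, 0.0, 0.0]
ft_force: [0.3, 1.0, 0.1]
opening: 0.0468
grip_force: 0.0
```

>>> drive_tool --pt "0 0 -0.01 0" --pt "0 0 -0.02 0" --pt "0 0 -0.03 0" --pt "0 0 -0.035 0" --pt "0 0 -0.035 0"

```text
clock: 9.83
ee_pos: [0.5378, 0.0337, 0.1717]
tool_rot: [-0.07, 0.998, 0.0, -0.0]
ft_force: [0.3, 0.0, 0.1]
opening: 0.0469
grip_force: 0.0
```

>>> drive_tool --pt "0 -0.03 -0.02 0" --pt "0 -0.04 0 0" --pt "0 -0.04 0 0" --pt "0 -0.04 0 0" --pt "0 -0.04 0 0"

```text
clock: 10.25
ee_pos: [0.565, -0.1563, 0.1913]
tool_rot: [-0.07, 0.998, -0.0, 0.001]
ft_force: [1.3, 0.5, 0.7]
opening: 0.0471
grip_force: 0.0
```

>>> drive_tool --pt "0 -0.04 0 0" --pt "0 -0.04 0 0" --pt "0 -0.03 0 0" --pt "0 0 0 0" --pt "0 0 0 0"

```text
clock: 10.67
ee_pos: [0.58, -0.2647, 0.1904]
tool_rot: [-0.069, 0.998, 0.0, 0.0]
ft_force: [0.2, 0.5, 0.5]
opening: 0.0469
grip_force: 0.0
```

```bash
python3 - <<'E'
from m import *
t=shot('top');s=shot('scene')
for c,b in((t,(215,130,262,210)),(s,(240,220,320,310)),(t,(125,140,165,215))):
    P=pts(c)[b[1]:b[3],b[0]:b[2]].reshape(-1,3); Q=P[(P[:,2]>.053)&(P[:,2]<.068)]
    r=cv2.minAreaRect((Q[:,:2]*1000).astype(np.float32)); print(len(Q),r,Q[:,2].max())
f=lambda c,b:cv2.resize(c['image'][b[1]:b[3],b[0]:b[2]],(400,500),interpolation=cv2.INTER_CUBIC)
cv2.imwrite('pics/end.png',np.hstack([f(t,(125,120,285,230)),f(s,(245,220,325,320))])[...,::-1])
E
```

```text
266 ((534.0718383789062, 28.020219802856445), (134.32254028320312, 27.381954193115234), 8.20706558227539) 0.06200986355588555
409 ((544.1212768554688, 33.522544860839844), (147.75753784179688, 35.96918487548828), 7.924007892608643) 0.06201778988380666
264 ((488.3465576171875, 287.8749084472656), (29.12627410888672, 138.22640991210938), 87.99983978271484) 0.06159346148620148
```

View pics/end.png

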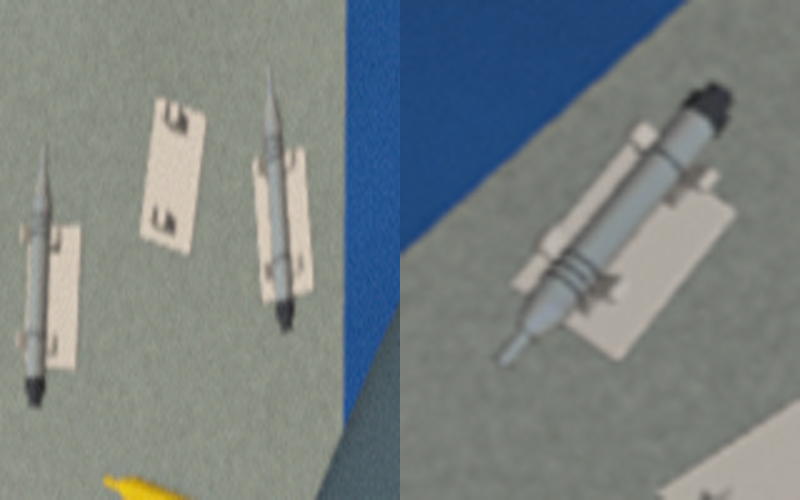

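The end view shows the handpiece seated in both forks, with its nose at top crop (268,68), parallel to the groove and away from the robot. The parked handpiece is undisturbed, and the gripper is clear.

```bash
python3 -c "
from plant import robot
print(robot.finish_job())"
```

```text
the job is handed in; nothing more can be done
None
```

The handpiece is lying in the wide V-forked cradle, seated in both forks and within about 1–2 mm of centre, nose pointing away from the robot; the parked handpiece was left where it was, and the job was handed in at about 11 s.

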